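Lay fossils on their silhouettes in the storage tray

TASK

Put the four loose fossils away in the grey storage tray: lay each one flat and centred on the foam pad that shows its own silhouette, the toe bone lying along its silhouette (either end first; how the other three are turned does not matter). Set them down gently, never drop them, and leave the loupe and the eraser where they are.

Things in the scene. Friction and masses are not known exactly. Their poses are not given: they have to be found in the camera images.
- ammonite: Loose grey-brown coiled ammonite, about 40 mm in x by 48 mm in y, 14 mm high, 50 to 100 g. It lies flat on the bench; origin at the centre of its underside, z up.
- vertebra: Loose tan fish vertebra, a round disc 34 mm across and 18 mm high with a hollow top, 35 to 70 g. It lies flat on the bench; origin at the centre of its underside, z up.
- bone_knuckle: Loose tan toe bone, dumbbell-shaped, 56 mm long in y, 22 mm wide in x, 20 mm high, 35 to 70 g. It lies flat on the bench; origin at the centre of its underside, z up.
- shark_tooth: Loose dark brown triangular shark tooth, 42 mm long in x (point to +x), flat root at -x 36 mm wide in y and 9 mm thick, tapering straight to the 4 mm thick point; 20 to 42 g. 10 mm from the origin towards the root it is 28 mm wide and 8 mm thick: pinch it across there. Lies flat on the bench; origin at the centre of its underside (of its bounding rectangle), z up.
- ammonite_pad: Fixed off-white foam pad, 98x98x10 mm, one of four (100 mm apart) in the low grey tray, with a black rounded silhouette of the ammonite, 42x50 mm, with a pale spiral line on it inlaid in the middle of its flat top. Origin at the centre of its underside, 4 mm above the table; top 10 mm above the origin, level with the tray's rim. z up; edges along x and y.
- vertebra_pad: Fixed off-white foam pad, 98x98x10 mm, one of four (100 mm apart) in the low grey tray, with a plain black round silhouette of the vertebra, 35 mm across, inlaid in the middle of its flat top. Origin at the centre of its underside, 4 mm above the table; top 10 mm above the origin, level with the tray's rim. z up; edges along x and y.
- bone_knuckle_pad: Fixed off-white foam pad, 98x98x10 mm, one of four (100 mm apart) in the low grey tray, with a black dumbbell silhouette of the toe bone, 58 mm long in y, 25 mm wide in x, inlaid in the middle of its flat top. Origin at the centre of its underside, 4 mm above the table; top 10 mm above the origin, level with the tray's rim. z up; edges along x and y.
- shark_tooth_pad: Fixed off-white foam pad, 98x98x10 mm, one of four (100 mm apart) in the low grey tray, with a black triangular silhouette of the shark tooth, 44 mm long in x with its point to +x, 37 mm wide, inlaid in the middle of its flat top. Origin at the centre of its underside, 4 mm above the table; top 10 mm above the origin, level with the tray's rim. z up; edges along x and y.
- loupe: Bystander: loose black eye loupe standing on the bench beyond the specimens, 36 mm across, 27 mm high; origin at the centre of its underside. Leave it alone.
- eraser: Bystander: loose blue and white eraser block lying on the bench beyond the specimens, 43 mm long in y, 19 mm wide, 12 mm high; origin at the centre of its underside. Leave it alone.
There are look-alikes about, which are no part of the job. What is shaped like the shark_tooth but pink is not meant. Leave any pink look-alike of the ammonite alone.

How it is judged:
At the end, for the whole second after the job is handed in: Every fossil rests on its own pad, flat (within 0.2 rad) and within 12 mm of the pad's centre; the toe bone lies along its silhouette within 0.3 rad, either way round; all are let go and at rest (horizontal distance between ammonite and ammonite_pad below 0.012 m and z of ammonite in the frame of ammonite_pad between 0.006 and 0.014 m and angle between each of ammonite, vertebra, bone_knuckle, shark_tooth's own z axis and vertical below 0.2 rad and linear speed of each of ammonite, vertebra, bone_knuckle, shark_tooth below 0.01 m/s and contact force between the fingers and ammonite below 0.05 N and horizontal distance between vertebra and vertebra_pad below 0.012 m and z of vertebra in the frame of vertebra_pad between 0.006 and 0.014 m and contact force between the fingers and vertebra below 0.05 N and horizontal distance between bone_knuckle and bone_knuckle_pad below 0.012 m and z of bone_knuckle in the frame of bone_knuckle_pad between 0.006 and 0.014 m and contact force between the fingers and bone_knuckle below 0.05 N and horizontal distance between shark_tooth and shark_tooth_pad below 0.012 m and z of shark_tooth in the frame of shark_tooth_pad between 0.006 and 0.014 m and contact force between the fingers and shark_tooth below 0.05 N and angle between the y axis of bone_knuckle and the y axis of bone_knuckle_pad, either way round below 0.3 rad); the robot touches nothing.
It fails at once if a fossil is dropped or flung (moves faster than 0.6 m/s, as after a fall of about 18 mm, while not in the fingers) ((linear speed of ammonite above 0.6 m/s and contact force between the fingers and ammonite below 0.05 N) or (linear speed of vertebra above 0.6 m/s and contact force between the fingers and vertebra below 0.05 N) or (linear speed of bone_knuckle above 0.6 m/s and contact force between the fingers and bone_knuckle below 0.05 N) or (linear speed of shark_tooth above 0.6 m/s and contact force between the fingers and shark_tooth below 0.05 N)).
It fails at once if the loupe or the eraser is moved by more than 30 mm (distance of any of loupe, eraser from where it was at the start of the episode above 0.03 m).
It also fails if it takes over 106 s, if anything falls off the work surface, if the arm or the gripper's body presses on something with over 40 N, if the wrist force passes 120 N, or if a joint passes its speed limit or range.

ROBOT

A 6-joint arm with a two-finger parallel gripper is mounted at the origin on a cart in front of the work surface, level with it; the furniture and walls round the work are solid. World frame = base frame: x ahead of the robot, y to its left, z up, the work surface at z = 0. Lengths are in m, angles in rad, forces in N, time in s.
With the tool pointing down it reaches from about 0.375 to 0.9 m from the base axis. Payload 3.1 kg.
Tool frame: the origin (TCP) lies midway between the tips of the shut fingers; the grasp point (between the pads) lies 19 mm behind it; z points along the fingers, y is the line along which they close (so a half turn about z gives the same grasp; the last joint's range is limited). The gripper opens to 85 mm and grips with 20 to 120 N. Pads are 22 mm wide; open, the fingers measure 114 mm over their backs; the gripper's body (76 mm by 85 mm) begins 54 mm behind the grasp point. The pads swing forward as they close: fully open they stand 13 mm farther back than shut.
Start: joints at [0.929, 0.527, 1.433, -0, 1.181, -0.178], TCP at [0.279, 0.559, 0.231] pointing down, gripper open.
Joint ranges: [-3.08, 3.08], [-0.75, 2.2], [0.22, 2.44], [-1.43, 4.57], [0, 2.65], [-2.85, 2.85]. Speed limits (rad/s): [2.79, 2.79, 3.14, 3.14, 3.14, 3.14].

INTERFACE

Orientations are given as a unit quaternion [x, y, z, w].
In Python, from station import manip gives the robot as it stands.
- The arm moves only by the tool drive_tool, never from a script. Its argument "motion" is a list that holds one entry, the list of rows, each a list of 5 numbers: the finger opening in mm, from 0 to 85.4, then the shift along the tool's x, y, z in units of 30 mm (1.0 is 30 mm), then the turn about the tool's z in units of 8 degrees (1.0 is 8 degrees). In form: [[[fingers, x, y, z, yaw], ...]]. A call has 1 to 10 rows; each row is the pose to reach, as a shift and turn from the pose commanded when the call began, along the tool's axes at that moment; what a row does not reach only later rows make up. A row lasts 1/10 s, in which the tool goes at most 50 mm and 8.59 degrees, less where a joint would pass 70% of its speed; a pose out of reach is approached as far as the arm can. A call with a gripper value outside its range is refused whole. The fingers move at their own pace and stop on an object; "squeeze" is the grip in N (left out, the last holds). Time passes only in rows, so rows that repeat a pose let the fingers close. It gives the time, the measured TCP pose, the force, the opening and the grip force at its end, in the units of the state.
- manip.sense(): the state, without advancing time (a new reading comes with each control period).
- manip.snapshot(name): name is "side" or "top"; returns the picture (420x560x3 uint8, red, green, blue); there is no depth.
- manip.camera_model(name): a dict with "fov_y" (degrees; the focal length in pixels is half the picture's height over the tangent of half this angle, whatever the lens; pixels are square), "cx", "cy" (the principal point, pixels), "origin" and "orientation" of the camera in the world. Camera axes: x right, y up, looking along -z (the intrinsics and any distortion apply to the point x, -y, -z); pixel columns grow to the right and rows downward; lengths in m; the calibration is good to about 2 mm. A picture is of the moment at which its call begins. camera_model takes no time and is no camera call.
- manip.sign_off(): hands the job in; it is judged then, once.
The state is a dict: "t": time; "q": joint angles; "qd": joint speeds; "tau": joint torques, N m; "tcp_pos": TCP position; "tool_rot": TCP orientation; "force": force on the tool from outside, world axes, zero at the start; "ft_torque": the same for the moment, N m; "finger_gap": opening from 0.0 (shut) to 1.0 (fully open); "gripper_force": force on a finger pad.
Only numpy, scipy, OpenCV 4.12 (cv2) and the standard library are available. Lean on these libraries where they do the work, as an engineer would, in place of code of your own. Each camera call takes 0.05 s, during which the arm holds its last target. There are 200 camera calls.

## Working session

There is one attempt and no reset: what is moved stays moved. The work goes in short steps, Python scripts to look and compute and a tool call to move; the robot and the scene stay as the last step left them, time stands still between calls to the robot, and variables do not carry over. Pictures are saved under pics/ and viewed, at most 17 in all, crops included, and the job is handed in when it is done.

Besides the shell and the picture viewer there is one more tool, called in YAML: its name, and indented under it one key for each argument. drive_tool: Moves the arm, as the interface text tells. Its arguments: {"type":"object","properties":{"motion":{"type":"array","items":{"type":"array","items":{"type":"array","items":{"type":"number"}}}},"squeeze":{"type":"number"}},"required":["motion"]}

```bash
mkdir -p pics; ls; python3 - <<'E'
from station import manip
import cv2
for n in("top","side"):
    cv2.imwrite(f"pics/{n}0.png",cv2.cvtColor(manip.snapshot(n),cv2.COLOR_RGB2BGR)); print(manip.camera_model(n))
print(manip.sense())
E
```

```text
pics
{'fov_y': 42.42876068619181, 'cx': 273.3939292923526, 'cy': 209.1888203493001, 'origin': array([0.38592204, 0.05650574, 1.40233228]), 'orientation': array([-0.05415101,  0.05320726,  0.70515138, -0.70498099])}
{'fov_y': 53.04386032359006, 'cx': 283.2562619137877, 'cy': 206.99771158677245, 'origin': array([0.30458948, 0.70441625, 0.58125871]), 'orientation': array([-0.09700946,  0.41920535,  0.88345201, -0.18538768])}
{'t': 0.1, 'q': array([ 9.29501268e-01,  5.28400103e-01,  1.43380421e+00,  2.17556008e-05,
        1.18141305e+00, -1.78490712e-01]), 'qd': array([-0.00051149, -0.00035442, -0.00305348, -0.00151227,  0.00214782,
       -0.00118883]), 'tau': array([-2.48297292e-04, -4.43302417e+01, -1.78587091e+01, -2.51012625e-04,
        3.97566851e-03, -3.19176962e-06]), 'tcp_pos': array([0.27859708, 0.55873123, 0.2304054 ]), 'tool_rot': array([ 2.29346460e-01,  9.73344326e-01, -9.24488345e-04, -4.12661636e-04]), 'force': array([ 0.21607833, -0.34719345,  0.88857948]), 'ft_torque': array([-0.07804708,  0.00889059, -0.01856711]), 'gripper_force': 0.0, 'finger_gap': 1.0042076961259847}
```

View pics/top0.png

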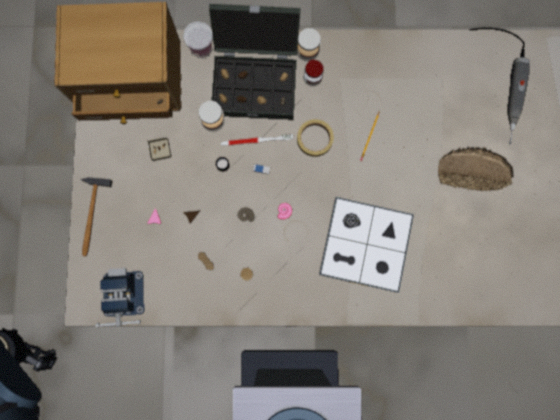

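View pics/side0.png

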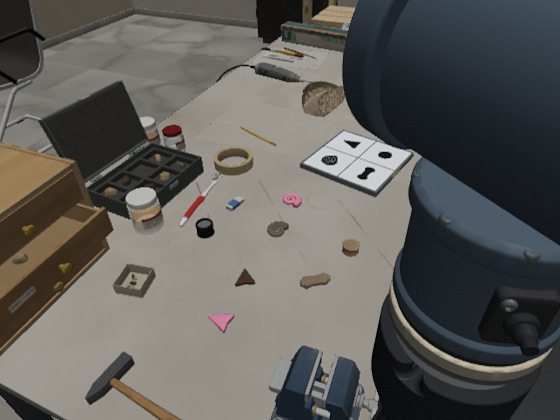

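The top view shows the tooth at (191,216), ammonite at (246,214), bone at (205,261) and vertebra at (246,273). The pads are ammonite (352,221), tooth (390,230), bone (344,260) and vertebra (383,268). The side view shows the same things, with the arm at the right. The pink tooth (154,216) and pink ammonite (285,211) are the look-alikes.

```bash
cat > h.py <<'E'
import numpy as np, cv2
from scipy.spatial.transform import Rotation as R
from station import manip
def cam(n):
    c=manip.camera_model(n); return c,210/np.tan(np.radians(c['fov_y']/2)),R.from_quat(c['orientation']).as_matrix()
def ray(n,uv,z):
    c,f,M=cam(n); uv=np.atleast_2d(uv).astype(float)
    d=np.c_[(uv[:,0]-c['cx'])/f,-(uv[:,1]-c['cy'])/f,-np.ones(len(uv))]@M.T
    return c['origin']+d*((z-c['origin'][2])/d[:,2])[:,None]
def proj(n,p):
    c,f,M=cam(n); q=(np.atleast_2d(p)-c['origin'])@M
    return np.c_[c['cx']-f*q[:,0]/q[:,2],c['cy']+f*q[:,1]/q[:,2]]
def blobs(n,im,mask,box,z,amin=20):
    m=np.zeros(mask.shape,np.uint8); x0,y0,x1,y1=box; m[y0:y1,x0:x1]=mask[y0:y1,x0:x1]
    out=[]
    for c in cv2.findContours(m,cv2.RETR_EXTERNAL,cv2.CHAIN_APPROX_NONE)[0]:
        if cv2.contourArea(c)<amin: continue
        f=np.zeros_like(m); cv2.drawContours(f,[c],-1,1,-1); v,u=np.nonzero(f)
        P=ray(n,np.c_[u,v],z)[:,:2]; w,e=np.linalg.eigh(np.cov(P.T)); 
        r=cv2.minAreaRect((P*1000).astype(np.float32))
        out.append(dict(px=(u.mean().round(1),v.mean().round(1)),c=P.mean(0).round(4),ax=np.degrees(np.arctan2(e[1,1],e[0,1])).round(1),rect=np.round([*r[0],*r[1],r[2]],1)))
    return out
E
python3 - <<'E'
from h import *
print(proj('top',[[.279,.559,.231],[0,0,0],[0.279,.559,0]]),proj('side',[[.279,.559,.231],[.279,.559,.0]]))
for n,box in(('top',(140,180,430,310)),('side',(150,110,430,340))):
    im=cv2.imread(f'pics/{n}0.png'); hsv=cv2.cvtColor(im,cv2.COLOR_BGR2HSV)
    bg=cv2.medianBlur(im,51)
    d=np.abs(im.astype(int)-bg).max(2)
    print(n); 
    if n=='top':
        tray=(300,180,430,310); loose=(140,190,300,300)
        for b in blobs(n,im,(hsv[...,2]<90).astype(np.uint8),tray,.014): print('pad',b)
        for b in blobs(n,im,((d>30)).astype(np.uint8),loose,.007): print(b)
    else:
        for b in blobs(n,im,(hsv[...,2]<90).astype(np.uint8),(305,135,408,188),.014): print('pad',b)
        for b in blobs(n,im,((d>30)).astype(np.uint8),(180,185,370,340),.007): print(b)
cv2.imwrite('pics/crop.png',cv2.resize(cv2.imread('pics/top0.png')[185:305,140:420],None,fx=2.8,fy=2.8,interpolation=2))
E
```

```text
[[ 36.16187154 343.31047728]
 [297.21210174 451.13599767]
 [ 75.80576815 334.77039278]] [[401.47220312 466.44760521]
 [367.47554297 548.49527086]]
top
pad {'px': (np.float64(381.8), np.float64(267.0)), 'c': array([ 0.4491, -0.2186]), 'ax': np.float64(45.1), 'rect': array([ 449.1, -218.9,   25.8,   25.4,   90. ])}
pad {'px': (np.float64(343.7), np.float64(258.4)), 'c': array([ 0.4711, -0.1215]), 'ax': np.float64(78.4), 'rect': array([ 471. , -121.4,   50.4,   16.6,   78.7])}
pad {'px': (np.float64(389.1), np.float64(231.6)), 'c': array([ 0.5401, -0.24  ]), 'ax': np.float64(156.3), 'rect': array([ 544.4, -239.8,   26.5,   32.3,   78.6])}
pad {'px': (np.float64(350.8), np.float64(220.9)), 'c': array([ 0.5679, -0.1418]), 'ax': np.float64(88.3), 'rect': array([ 568.9, -143.6,   38.8,   28.7,   90. ])}
{'px': (np.float64(141.5), np.float64(285.5)), 'c': array([0.4026, 0.3955]), 'ax': np.float64(-177.3), 'rect': array([403.9, 395.4,  71.2,   7.7,   2.1])}
{'px': (np.float64(246.3), np.float64(273.3)), 'c': array([0.4334, 0.1278]), 'ax': np.float64(65.9), 'rect': array([433.6, 127.9,  30.9, 
[... 2933 characters left out ...]
0935]), 'ax': np.float64(85.2), 'rect': array([707.3,  91.9,  47.5,  25.6,  85.2])}
{'px': (np.float64(292.3), np.float64(199.8)), 'c': array([0.5945, 0.0308]), 'ax': np.float64(142.1), 'rect': array([594.9,  29.9,  41.3,  45.3,  82.2])}
{'px': (np.float64(360.3), np.float64(188.2)), 'c': array([ 0.4686, -0.0694]), 'ax': np.float64(177.3), 'rect': array([471.3, -75.7,  33.7,  64.6,  76.9])}
{'px': (np.float64(194.2), np.float64(206.3)), 'c': array([0.7827, 0.1344]), 'ax': np.float64(95.9), 'rect': array([783.7, 127.5,  18.4, 150.3,   6.4])}
{'px': (np.float64(182.9), np.float64(188.9)), 'c': array([0.8426, 0.0918]), 'ax': np.float64(111.4), 'rect': array([839. ,  98.5,  21.1,  45.8,  22.9])}
```

View pics/crop.png

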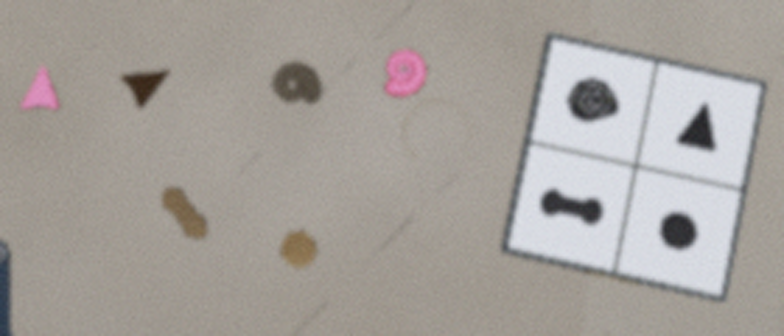

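The two cameras agree to about 4 mm on the fossils and pads, and the pads are 100 mm apart with the tray turned about -11.6°. Next: the tooth's point direction, and a planning helper.

```bash
cat >> h.py <<'E'
def plan(x,y,z,head):
    s=manip.sense(); M=R.from_quat(s['tool_rot']).as_matrix(); d=M.T@(np.array([x,y,z])-s['tcp_pos'])/.03
    h=np.degrees(np.arctan2(M[1,1],M[0,1])); q6=np.degrees(s['q'][5])
    t=-((head-h+90)%180-90)
    for tt in (t,t-180*np.sign(t)): print('shift',d.round(2),'yaw',round(tt/8,2),'q6 after',round(np.degrees(np.arctan2(y,x))-(h-tt)))
    print('t',round(s['t'],2),'tcp',s['tcp_pos'].round(4),'head',round(h,1),'F',s['force'].round(1),'gap',round(s['finger_gap']*85.4,1))
E
python3 - <<'E'
from h import *
for n,box in(('top',(175,200,210,230)),('side',(232,265,258,290))):
    im=cv2.imread(f'pics/{n}0.png'); x0,y0,x1,y1=box
    m=np.zeros(im.shape[:2],np.uint8); m[y0:y1,x0:x1]=(np.abs(im.astype(int)-cv2.medianBlur(im,51)).max(2)>35)[y0:y1,x0:x1]
    c=max(cv2.findContours(m,0,1)[0],key=cv2.contourArea)
    P=ray(n,c[:,0],.004)[:,:2]*1000
    T=cv2.minEnclosingTriangle(P.astype(np.float32)[:,None])[1][:,0]
    print(n,T.round(1),[np.linalg.norm(T[i]-T[i-1]).round(1) for i in range(3)])
plan(.466,.231,.2,-50.3)
E
```

```text
top [[560.9 275.7]
 [594.4 297.3]
 [598.9 248.3]] [np.float32(46.9), np.float32(39.9), np.float32(49.2)]
side [[597.9 248.5]
 [559.3 274.5]
 [594.9 297.3]] [np.float32(48.9), np.float32(46.6), np.float32(42.3)]
shift [-10.47  -6.98   1.02] yaw -8.28 q6 after -103
shift [-10.47  -6.98   1.02] yaw 14.22 q6 after 77
t 0.1 tcp [0.2786 0.5587 0.2304] head 63.5 F [ 0.2 -0.3  0.9] gap 85.8
```

The tooth's point is at about (0.598,0.248), heading -60°. So its origin is about (0.588,0.267) and the pinch point about (0.583,0.276), with a closing heading of 30°. First I go above the bone.

drive_tool:
  motion:
    - [[85,-1.5,-1,0,1],[85,-3,-2,0,2],[85,-4.5,-3,0.1,3],[85,-6,-4,0.2,4],[70,-7.5,-5,0.3,5],[50,-9,-6,0.4,6],[50,-10,-6.7,0.6,7],[50,-10.47,-6.98,1,8],[50,-10.47,-6.98,1,9],[50,-10.47,-6.98,1,10]]
  squeeze: 40

```text
t: 1.1
tcp_pos: [0.4668, 0.2301, 0.2004]
tool_rot: [0.804, 0.595, -0.001, -0.0]
force: [-0.6, 0.3, 0.3]
finger_gap: 0.585
gripper_force: 0.0
```

drive_tool:
  motion:
    - [[50,0,0,0.5,1],[50,0,0,1,2],[50,0,0,1.5,3],[50,0,0,2,4],[50,0,0,2.5,4.2],[50,0,0,2.8,4.2],[50,0,0,3,4.2],[50,0,0,3,4.2]]

```text
t: 1.9
tcp_pos: [0.4661, 0.2315, 0.1107]
tool_rot: [0.94, 0.341, -0.001, -0.0]
force: [-0.4, 0.6, 0.1]
finger_gap: 0.586
gripper_force: 0.0
```

```bash
python3 - <<'E'
from h import *
plan(.4663,.231,.008,-50.3)
for n in("top","side"):
    im=cv2.cvtColor(manip.snapshot(n),cv2.COLOR_RGB2BGR);cv2.imwrite(f"pics/{n}1.png",im)
cv2.imwrite('pics/c1.png',np.vstack([cv2.resize(cv2.imread('pics/top1.png')[180:310,130:410],(560,260)),cv2.resize(im[170:340,150:430],(560,340))]))
E
```

```text
shift [-0.    0.02  3.42] yaw 0.03 q6 after 77
shift [-0.    0.02  3.42] yaw -22.47 q6 after -103
t 1.9 tcp [0.4661 0.2315 0.1107] head -50.1 F [-0.4  0.6  0.1] gap 50.1
```

View pics/c1.png

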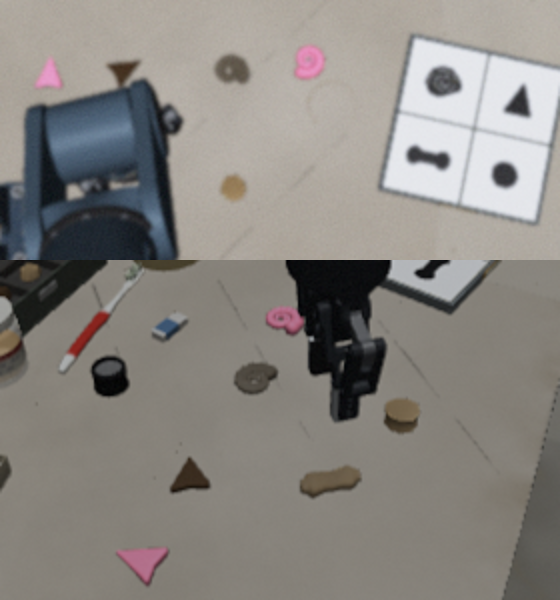

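The side view shows the gripper above the bone, with its fingers across the bone and clear of the rest. I descend and grip.

drive_tool:
  motion:
    - [[50,0,0,0.8,0],[50,0,0,1.6,0],[50,0,0,2.4,0],[50,0,0,2.9,0],[50,0,0,3.2,0],[50,0,0,3.42,0],[50,0,0,3.42,0],[50,0,0,3.42,0],[15,0,0,3.42,0],[15,0,0,3.42,0]]

```text
t: 3.0
tcp_pos: [0.467, 0.2318, 0.0094]
tool_rot: [0.94, 0.341, 0.001, 0.0]
force: [0.4, -1.0, 1.3]
finger_gap: 0.254
gripper_force: 4.6
```

drive_tool:
  motion:
    - [[15,0,0,0,0],[15,0,0,0,0],[15,0,0,0,0],[15,0,0,0,0]]

```text
t: 3.4
tcp_pos: [0.467, 0.2318, 0.0095]
tool_rot: [0.94, 0.341, 0.001, 0.0]
force: [-0.8, -0.7, 6.6]
finger_gap: 0.239
gripper_force: 39.3
```

drive_tool:
  motion:
    - [[15,0,0,-0.2,0],[15,0,0,-0.6,0],[15,0,0,-1.2,0],[15,0,0,-1.8,0],[15,0,0,-2.4,0],[15,0,0,-2.8,0],[15,0,0,-3,0],[15,0,0,-3,0]]

```text
t: 4.2
tcp_pos: [0.467, 0.2318, 0.0996]
tool_rot: [0.94, 0.341, 0.001, 0.0]
force: [0.1, 0.4, -0.6]
finger_gap: 0.236
gripper_force: 39.2
```

```bash
python3 - <<'E'
from h import *
plan(.4713,-.122,.1,-11.6)
im=cv2.cvtColor(manip.snapshot('side'),cv2.COLOR_RGB2BGR)
cv2.imwrite('pics/c2.png',cv2.resize(im[150:340,250:430],None,fx=2.5,fy=2.5))
E
```

```text
shift [-7.45  9.14 -0.02] yaw -4.81 q6 after -3
shift [-7.45  9.14 -0.02] yaw 17.69 q6 after 177
t 4.2 tcp [0.467  0.2318 0.0996] head -50.1 F [ 0.1  0.4 -0.6] gap 20.1
```

View pics/c2.png

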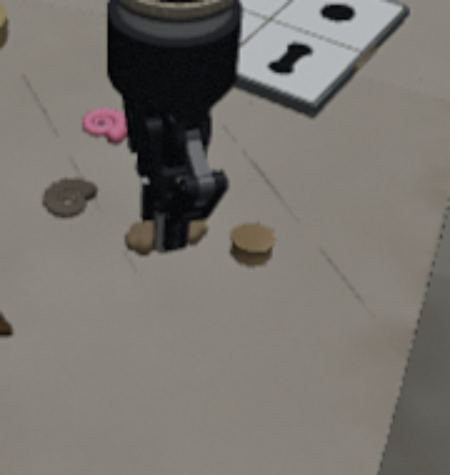

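The bone is held level between the fingers, about centred (crop 165,235). I carry it to its pad.

drive_tool:
  motion:
    - [[15,-0.6,0.8,0,-0.5],[15,-1.5,1.9,0,-1],[15,-2.5,3.1,0,-1.6],[15,-3.5,4.3,0,-2.3],[15,-4.5,5.5,0,-3],[15,-5.5,6.7,0,-3.7],[15,-6.4,7.9,0,-4.3],[15,-7.1,8.7,0,-4.7],[15,-7.4,9.1,0,-4.8],[15,-7.45,9.14,0,-4.8]]

```text
t: 5.25
tcp_pos: [0.471, -0.1242, 0.0979]
tool_rot: [0.777, 0.63, -0.0, -0.0]
force: [0.2, -0.7, -0.1]
finger_gap: 0.237
gripper_force: 39.3
```

drive_tool:
  motion:
    - [[15,0,0,0.6,0],[15,0,0,1.2,0],[15,0,0,1.7,0],[15,0,0,2.1,0],[15,0,0,2.1,0],[15,0,0,2.1,0]]

```text
t: 5.85
tcp_pos: [0.4706, -0.1214, 0.0355]
tool_rot: [0.775, 0.632, -0.0, -0.001]
force: [-0.9, 0.2, 0.5]
finger_gap: 0.238
gripper_force: 39.3
```

```bash
python3 - <<'E'
from h import *
plan(.4713,-.122,.0242,-11.6)
im=cv2.cvtColor(manip.snapshot('side'),cv2.COLOR_RGB2BGR)
cv2.imwrite('pics/c3.png',cv2.resize(im[120:220,270:430],None,fx=4,fy=4))
E
```

```text
shift [-0.02  0.03  0.38] yaw -0.01 q6 after -3
shift [-0.02  0.03  0.38] yaw 22.49 q6 after 177
t 5.85 tcp [ 0.4706 -0.1214  0.0355] head -11.7 F [-0.9  0.2  0.5] gap 20.4
```

View pics/c3.png

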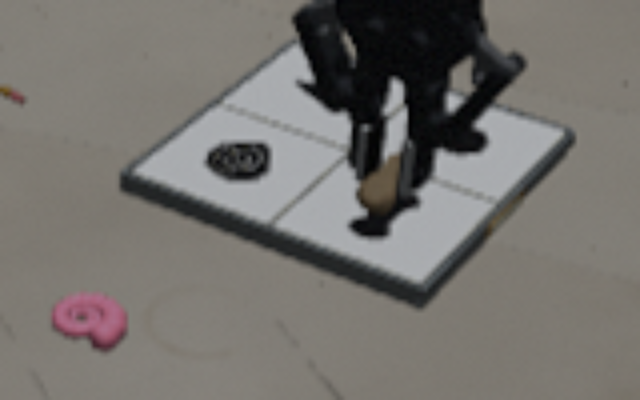

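The bone hangs just above its silhouette and lines up with it (crop 385,195). I lower it, release and retract.

drive_tool:
  motion:
    - [[15,0,0,0.1,0],[15,0,0,0.2,0],[15,0,0,0.28,0],[15,0,0,0.34,0],[15,0,0,0.4,0],[15,0,0,0.4,0],[15,0,0,0.4,0]]

```text
t: 6.6
tcp_pos: [0.4709, -0.1221, 0.0237]
tool_rot: [0.776, 0.631, -0.0, -0.0]
force: [0.1, 0.3, -0.1]
finger_gap: 0.232
gripper_force: 39.3
```

drive_tool:
  motion:
    - [[22,0,0,0,0],[26,0,0,0,0],[34,0,0,0,0],[42,0,0,0,0],[45,0,0,0,0],[45,0,0,-0.3,0],[45,0,0,-0.9,0],[45,0,0,-1.7,0],[45,0,0,-2.5,0],[45,0,0,-3,0]]

```text
t: 7.6
tcp_pos: [0.4714, -0.1223, 0.1158]
tool_rot: [0.776, 0.631, 0.0, 0.001]
force: [0.4, -0.7, 0.3]
finger_gap: 0.531
gripper_force: 0.0
```

```bash
python3 - <<'E'
from h import *
plan(.433,.126,.11,20)
E
```

```text
shift [ 7.84 -2.93  0.18] yaw -3.96 q6 after -4
shift [ 7.84 -2.93  0.18] yaw 18.54 q6 after 176
t 7.6 tcp [ 0.4714 -0.1223  0.1158] head -11.7 F [ 0.4 -0.7  0.3] gap 45.4
```

drive_tool:
  motion:
    - [[60,1,-0.4,0,0],[60,2.4,-0.9,0,0],[60,3.8,-1.4,0,0],[60,5.2,-1.95,0,0],[60,6.5,-2.4,0,0],[60,7.4,-2.8,0,0],[60,7.84,-2.93,0,0],[60,7.84,-2.93,0.5,0],[60,7.84,-2.93,1,0],[60,7.84,-2.93,1,0]]

```text
t: 8.6
tcp_pos: [0.4315, 0.1263, 0.0831]
tool_rot: [0.775, 0.631, -0.001, -0.001]
force: [-1.2, -0.1, 0.5]
finger_gap: 0.695
gripper_force: 0.0
```

```bash
python3 - <<'E'
from h import *
plan(.433,.126,.007,-11.7)
ims=[cv2.cvtColor(manip.snapshot(n),cv2.COLOR_RGB2BGR) for n in('top','side')]
cv2.imwrite('pics/t4.png',ims[0])
cv2.imwrite('pics/c4.png',np.hstack([cv2.resize(ims[0][180:310,300:430],(390,390)),cv2.resize(ims[1][120:290,250:430],(390,390))]))
E
```

```text
shift [0.   0.06 2.54] yaw 0.0 q6 after 28
shift [0.   0.06 2.54] yaw -22.5 q6 after -152
t 8.6 tcp [0.4315 0.1263 0.0831] head -11.7 F [-1.2 -0.1  0.5] gap 59.4
```

View pics/c4.png

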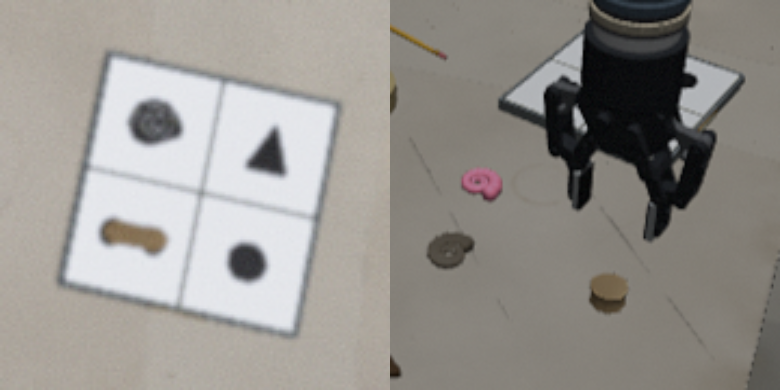

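The bone covers its silhouette, and the gripper is open above the vertebra. I descend and grip.

drive_tool:
  motion:
    - [[60,0,0.05,0.7,0],[60,0,0.05,1.4,0],[60,0,0.05,2,0],[60,0,0.05,2.4,0],[60,0,0.05,2.54,0],[60,0,0.05,2.54,0],[50,0,0.05,2.54,0],[40,0,0.05,2.54,0],[28,0,0.05,2.54,0],[28,0,0.05,2.54,0]]

```text
t: 9.7
tcp_pos: [0.4344, 0.1258, 0.0085]
tool_rot: [0.776, 0.631, 0.001, 0.0]
force: [-0.3, -0.9, 4.6]
finger_gap: 0.364
gripper_force: 39.1
```

drive_tool:
  motion:
    - [[28,0,0,0,0],[28,0,0,0,0],[28,0,0,0,0],[28,0,0,0,0],[28,0,0,0,0]]

```text
t: 10.2
tcp_pos: [0.4344, 0.1258, 0.0084]
tool_rot: [0.776, 0.631, 0.001, 0.0]
force: [-1.2, -0.1, 5.2]
finger_gap: 0.36
gripper_force: 39.1
```

drive_tool:
  motion:
    - [[28,0,0,-0.2,0],[28,0,0,-0.6,0],[28,0,0,-1.2,0],[28,0,0,-1.8,0],[28,0,0,-2.4,0],[28,0,0,-2.8,0],[28,0,0,-3,0],[28,0,0,-3,0]]

```text
t: 11.0
tcp_pos: [0.4345, 0.1258, 0.0987]
tool_rot: [0.776, 0.631, 0.001, 0.001]
force: [-0.6, -0.4, -0.7]
finger_gap: 0.36
gripper_force: 39.7
```

```bash
python3 - <<'E'
from h import *
plan(.4495,-.219,.1,-11.6)
im=cv2.cvtColor(manip.snapshot('side'),cv2.COLOR_RGB2BGR)
cv2.imwrite('pics/c5.png',cv2.resize(im[120:290,250:430],None,fx=2.5,fy=2.5))
E
```

```text
shift [-11.15   2.82  -0.04] yaw -0.01 q6 after -14
shift [-11.15   2.82  -0.04] yaw 22.49 q6 after 166
t 11.0 tcp [0.4345 0.1258 0.0987] head -11.7 F [-0.6 -0.4 -0.7] gap 30.7
```

View pics/c5.png

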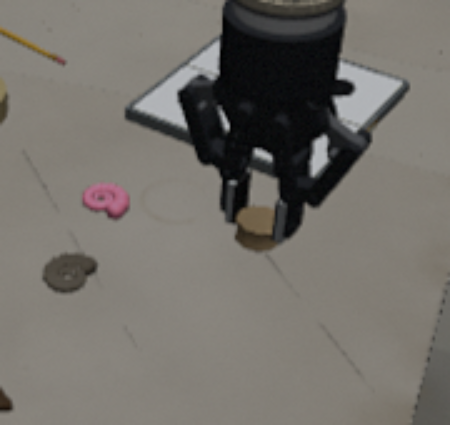

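```bash
python3 - <<'E'
from h import *
print(ray('side',[[354.8,208]],.108), proj('side',[[.4345,.1258,.099],[.4345,.1258,.108]]))
im=cv2.imread('pics/c5.png'); h=cv2.cvtColor(im,cv2.COLOR_BGR2HSV)
m=((h[...,0]>8)&(h[...,0]<25)&(h[...,1]>70)&(h[...,2]>50)).astype(np.uint8); m[:180]=0;m[260:]=0;m[:,:215]=0;m[:,320:]=0
v,u=np.nonzero(m); print(u.min(),u.max(),v.min(),v.max())
E
```

```text
[[0.43226553 0.12775114 0.108     ]] [[353.44997653 210.95259433]
 [353.90078699 207.05157535]]
236 276 206 249
```

The held vertebra is within about 2 mm of the grasp centre and level. I carry it to its pad.

drive_tool:
  motion:
    - [[28,-0.8,0.2,0,0],[28,-2,0.5,0,0],[28,-3.4,0.86,0,0],[28,-4.8,1.2,0,0],[28,-6.2,1.57,0,0],[28,-7.6,1.92,0,0],[28,-9,2.28,0,0],[28,-10.2,2.58,0,0],[28,-10.9,2.76,0,0],[28,-11.15,2.82,0,0]]

```text
t: 12.05
tcp_pos: [0.4491, -0.2215, 0.0968]
tool_rot: [0.777, 0.63, -0.0, 0.0]
force: [0.1, 0.3, 0.1]
finger_gap: 0.361
gripper_force: 39.7
```

drive_tool:
  motion:
    - [[28,0,0,0.6,0],[28,0,0,1.2,0],[28,0,0,1.7,0],[28,0,0,2.1,0],[28,0,0,2.1,0],[28,0,0,2.1,0]]

```text
t: 12.65
tcp_pos: [0.4488, -0.2183, 0.0343]
tool_rot: [0.775, 0.631, -0.0, -0.001]
force: [1.0, -1.0, -0.7]
finger_gap: 0.358
gripper_force: 39.7
```

```bash
python3 - <<'E'
from h import *
plan(.4495,-.219,.0228,-11.6)
E
```

```text
shift [-0.02  0.03  0.38] yaw -0.01 q6 after -14
shift [-0.02  0.03  0.38] yaw 22.49 q6 after 166
t 12.65 tcp [ 0.4488 -0.2183  0.0343] head -11.7 F [ 1.  -1.  -0.7] gap 30.5
```

drive_tool:
  motion:
    - [[28,0,0,0.1,0],[28,0,0,0.2,0],[28,0,0,0.28,0],[28,0,0,0.34,0],[28,0,0,0.4,0],[28,0,0,0.4,0],[28,0,0,0.4,0]]

```text
t: 13.35
tcp_pos: [0.449, -0.2191, 0.0226]
tool_rot: [0.776, 0.631, 0.0, 0.0]
force: [0.2, -0.1, 0.5]
finger_gap: 0.359
gripper_force: 39.8
```

drive_tool:
  motion:
    - [[33,0,0,0,0],[37,0,0,0,0],[43,0,0,0,0],[50,0,0,0,0],[55,0,0,0,0],[55,0,0,-0.3,0],[55,0,0,-0.9,0],[55,0,0,-1.7,0],[55,0,0,-2.5,0],[55,0,0,-3,0]]

```text
t: 14.35
tcp_pos: [0.4494, -0.2193, 0.1147]
tool_rot: [0.776, 0.631, 0.0, 0.001]
force: [0.4, -0.1, 0.4]
finger_gap: 0.643
gripper_force: 0.0
```

```bash
python3 - <<'E'
from h import *
plan(.5857,.1303,.09,-13)
E
```

```text
shift [12.33  2.08  0.81] yaw 0.16 q6 after 26
shift [12.33  2.08  0.81] yaw -22.34 q6 after -154
t 14.35 tcp [ 0.4494 -0.2193  0.1147] head -11.7 F [ 0.4 -0.1  0.4] gap 54.9
```

drive_tool:
  motion:
    - [[55,1,0.17,0,0],[60,2.4,0.4,0,0],[70,3.9,0.66,0,0],[70,5.4,0.91,0,0.1],[70,6.9,1.16,0,0.1],[70,8.4,1.42,0,0.1],[70,9.9,1.67,0,0.1],[70,11.2,1.89,0,0.1],[70,12,2.03,0.4,0.1],[70,12.33,2.08,0.8,0.1]]

```text
t: 15.35
tcp_pos: [0.5862, 0.1331, 0.0891]
tool_rot: [0.779, 0.627, 0.001, 0.001]
force: [-0.7, -0.1, 0.1]
finger_gap: 0.819
gripper_force: 0.0
```

drive_tool:
  motion:
    - [[70,0,0,0,0],[70,0,0,0.2,0],[70,0,0,0.4,0],[70,0,0,0.4,0],[70,0,0,0.4,0]]

```text
t: 15.85
tcp_pos: [0.585, 0.1295, 0.0765]
tool_rot: [0.78, 0.625, -0.0, -0.0]
force: [0.3, 0.4, -0.2]
finger_gap: 0.821
gripper_force: 0.0
```

```bash
python3 - <<'E'
from h import *
plan(.5857,.1303,.004,-13)
ims=[cv2.cvtColor(manip.snapshot(n),cv2.COLOR_RGB2BGR) for n in('top','side')]
cv2.imwrite('pics/c6.png',np.hstack([cv2.resize(ims[0][180:310,300:430],(390,390)),cv2.resize(ims[1][120:290,230:400],(390,390))]))
E
```

```text
shift [0.03 0.02 2.42] yaw 0.05 q6 after 26
shift [0.03 0.02 2.42] yaw -22.45 q6 after -154
t 15.85 tcp [0.585  0.1295 0.0765] head -12.6 F [ 0.3  0.4 -0.2] gap 70.1
```

View pics/c6.png

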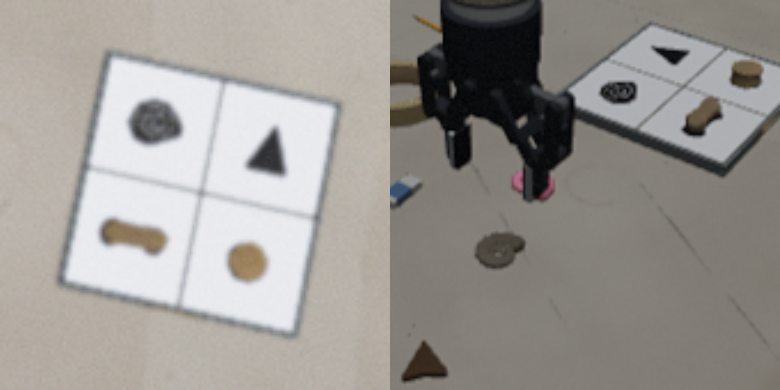

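The bone and vertebra both lie on their silhouettes, and the open gripper is above the ammonite. I descend with force checks and grip.

drive_tool:
  motion:
    - [[70,0.03,0.02,0.6,0],[70,0.03,0.02,1.2,0],[70,0.03,0.02,1.8,0],[70,0.03,0.02,2.2,0],[70,0.03,0.02,2.4,0],[70,0.03,0.02,2.4,0],[60,0.03,0.02,2.4,0],[50,0.03,0.02,2.4,0],[44,0.03,0.02,2.4,0],[44,0.03,0.02,2.4,0]]

```text
t: 16.95
tcp_pos: [0.5863, 0.1314, 0.0051]
tool_rot: [0.78, 0.626, 0.0, 0.0]
force: [-0.7, 0.0, -0.8]
finger_gap: 0.516
gripper_force: 0.0
```

drive_tool:
  motion:
    - [[40,0,0,0,0],[32,0,0,0,0],[32,0,0,0,0],[32,0,0,0,0],[32,0,0,0,0]]

```text
t: 17.45
tcp_pos: [0.5863, 0.1313, 0.0051]
tool_rot: [0.78, 0.626, 0.0, 0.0]
force: [-1.6, 0.6, 6.1]
finger_gap: 0.402
gripper_force: 37.1
```

drive_tool:
  motion:
    - [[32,0,0,-0.2,0],[32,0,0,-0.6,0],[32,0,0,-1.2,0],[32,0,0,-1.8,0],[32,0,0,-2.4,0],[32,0,0,-2.8,0],[32,0,0,-3,0],[32,0,0,-3,0]]

```text
t: 18.25
tcp_pos: [0.5864, 0.1314, 0.0954]
tool_rot: [0.78, 0.626, 0.001, 0.0]
force: [-0.5, -1.6, -0.6]
finger_gap: 0.397
gripper_force: 37.0
```

```bash
python3 - <<'E'
from h import *
plan(.5693,-.1425,.095,-11.6)
im=cv2.cvtColor(manip.snapshot('side'),cv2.COLOR_RGB2BGR)
print(proj('side',[manip.sense()['tcp_pos']]))
cv2.imwrite('pics/c7.png',cv2.resize(im[140:260,230:350],None,fx=4,fy=4))
E
```

```text
shift [-9.04  1.42  0.01] yaw -0.11 q6 after -2
shift [-9.04  1.42  0.01] yaw 22.39 q6 after 178
t 18.25 tcp [0.5864 0.1314 0.0954] head -12.5 F [-0.5 -1.6 -0.6] gap 33.9
[[275.63358334 194.63169959]]
```

View pics/c7.png

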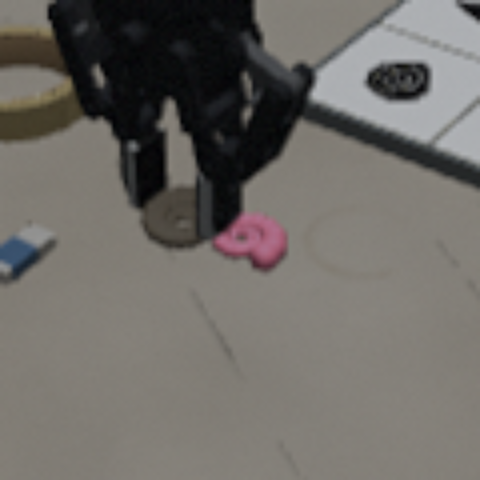

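The ammonite is level and centred at the grasp point (crop 180,217). I carry it to its pad.

drive_tool:
  motion:
    - [[32,-0.6,0.1,0,0],[32,-1.5,0.24,0,0],[32,-2.6,0.41,0,0],[32,-3.8,0.6,0,0],[32,-5,0.79,0,-0.1],[32,-6.2,0.97,0,-0.1],[32,-7.3,1.15,0,-0.1],[32,-8.3,1.3,0,-0.1],[32,-8.9,1.4,0,-0.1],[32,-9.04,1.42,0,-0.1]]

```text
t: 19.3
tcp_pos: [0.5685, -0.1445, 0.0938]
tool_rot: [0.776, 0.63, -0.0, -0.0]
force: [-0.4, 0.2, -1.1]
finger_gap: 0.392
gripper_force: 37.0
```

drive_tool:
  motion:
    - [[32,0,0,0.6,0],[32,0,0,1.2,0],[32,0,0,1.7,0],[32,0,0,2.1,0],[32,0,0,2.1,0],[32,0,0,2.1,0]]

```text
t: 19.9
tcp_pos: [0.5689, -0.1422, 0.0313]
tool_rot: [0.775, 0.631, -0.0, -0.0]
force: [-0.5, -0.8, -1.0]
finger_gap: 0.398
gripper_force: 37.1
```

```bash
python3 - <<'E'
from h import *
plan(.5693,-.1425,.0195,-11.6)
E
```

```text
shift [-0.01  0.02  0.39] yaw -0.01 q6 after -2
shift [-0.01  0.02  0.39] yaw 22.49 q6 after 178
t 19.9 tcp [ 0.5689 -0.1422  0.0313] head -11.7 F [-0.5 -0.8 -1. ] gap 33.9
```

drive_tool:
  motion:
    - [[32,0,0,0.1,0],[32,0,0,0.2,0],[32,0,0,0.28,0],[32,0,0,0.34,0],[32,0,0,0.4,0],[32,0,0,0.4,0],[32,0,0,0.4,0]]

```text
t: 20.6
tcp_pos: [0.5688, -0.1427, 0.0196]
tool_rot: [0.776, 0.631, 0.0, 0.0]
force: [0.4, 0.4, 1.0]
finger_gap: 0.401
gripper_force: 37.1
```

drive_tool:
  motion:
    - [[36,0,0,0,0],[40,0,0,0,0],[45,0,0,0,0],[52,0,0,0,0],[60,0,0,0,0],[60,0,0,-0.3,0],[60,0,0,-0.9,0],[60,0,0,-1.7,0],[60,0,0,-2.5,0],[60,0,0,-3,0]]

```text
t: 21.6
tcp_pos: [0.5696, -0.143, 0.1119]
tool_rot: [0.776, 0.631, 0.001, 0.001]
force: [1.1, -0.1, -0.1]
finger_gap: 0.704
gripper_force: 0.0
```

```bash
python3 - <<'E'
from h import *
plan(.583,.276,.07,30)
E
```

```text
shift [13.77 -2.4   1.38] yaw -5.21 q6 after -5
shift [13.77 -2.4   1.38] yaw 17.29 q6 after 175
t 21.6 tcp [ 0.5696 -0.143   0.1119] head -11.7 F [ 1.1 -0.1 -0.1] gap 60.1
```

drive_tool:
  motion:
    - [[60,1,-0.17,0,-0.5],[60,2.4,-0.42,0,-1],[60,3.9,-0.68,0,-1.6],[55,5.4,-0.94,0,-2.3],[50,6.9,-1.2,0,-3],[50,8.4,-1.46,0,-3.7],[50,9.9,-1.73,0,-4.4],[50,11.4,-1.99,0,-5],[50,12.8,-2.23,0,-5.2],[50,13.77,-2.4,0.3,-5.2]]

```text
t: 22.6
tcp_pos: [0.5829, 0.2799, 0.1024]
tool_rot: [0.5, 0.866, 0.002, 0.001]
force: [0.7, -0.2, 0.1]
finger_gap: 0.586
gripper_force: 0.0
```

drive_tool:
  motion:
    - [[50,0,0,0.3,0],[50,0,0,0.6,0],[50,0,0,0.9,0],[50,0,0,0.9,0],[50,0,0,0.9,0]]

```text
t: 23.1
tcp_pos: [0.5823, 0.2751, 0.0732]
tool_rot: [0.502, 0.865, -0.0, -0.0]
force: [-0.0, -0.4, 0.2]
finger_gap: 0.584
gripper_force: 0.0
```

```bash
python3 - <<'E'
from h import *
plan(.583,.276,.001,30)
ims=[cv2.cvtColor(manip.snapshot(n),cv2.COLOR_RGB2BGR) for n in('top','side')]
cv2.imwrite('pics/c8.png',np.hstack([cv2.resize(ims[0][180:310,300:430],(390,390)),cv2.resize(ims[1][170:310,180:320],(390,390))]))
E
```

```text
shift [0.01 0.04 2.41] yaw -0.03 q6 after -5
shift [0.01 0.04 2.41] yaw 22.47 q6 after 175
t 23.1 tcp [0.5823 0.2751 0.0732] head 29.8 F [-0.  -0.4  0.2] gap 49.9
```

View pics/c8.png

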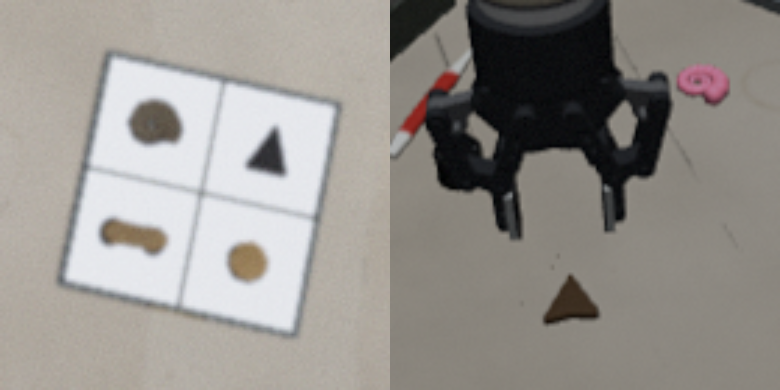

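The three placed fossils lie on their silhouettes. The gripper stands across the tooth, whose root faces the camera. I descend and pinch.

drive_tool:
  motion:
    - [[50,0.01,0.04,0.6,0],[50,0.01,0.04,1.2,0],[50,0.01,0.04,1.8,0],[50,0.01,0.04,2.1,0],[50,0.01,0.04,2.3,0],[44,0.01,0.04,2.4,0],[38,0.01,0.04,2.4,0],[35,0.01,0.04,2.4,0],[35,0.01,0.04,2.4,0]]
  squeeze: 30

```text
t: 24.1
tcp_pos: [0.5835, 0.2775, 0.0022]
tool_rot: [0.501, 0.866, 0.0, 0.0]
force: [0.3, 0.0, -0.5]
finger_gap: 0.41
gripper_force: 0.8
```

drive_tool:
  motion:
    - [[30,0,0,0,0],[26,0,0,0,0],[20,0,0,0,0],[18,0,0,0,0],[18,0,0,0,0],[18,0,0,0,0]]

```text
t: 24.7
tcp_pos: [0.5835, 0.2775, 0.0022]
tool_rot: [0.501, 0.866, 0.0, 0.0]
force: [-1.6, 0.3, 6.0]
finger_gap: 0.379
gripper_force: 29.9
```

The gap of 32 mm is wider than expected, so I lift only a few mm and look.

drive_tool:
  motion:
    - [[18,0,0,-0.1,0],[18,0,0,-0.2,0],[18,0,0,-0.3,0],[18,0,0,-0.4,0],[18,0,0,-0.4,0]]

```text
t: 25.2
tcp_pos: [0.5833, 0.2774, 0.0139]
tool_rot: [0.501, 0.866, 0.0, 0.0]
force: [0.2, -0.1, -0.8]
finger_gap: 0.379
gripper_force: 29.7
```

```bash
python3 - <<'E'
from h import *
plan(.583,.276,.001,30)
s=manip.sense();print(proj('side',[s['tcp_pos']]),s['gripper_force'])
im=cv2.cvtColor(manip.snapshot('side'),cv2.COLOR_RGB2BGR)
cv2.imwrite('pics/c9.png',cv2.resize(im[220:310,190:300],None,fx=6,fy=6,interpolation=2))
E
```

```text
shift [-0.04 -0.03  0.43] yaw -0.01 q6 after -5
shift [-0.04 -0.03  0.43] yaw 22.49 q6 after 175
t 25.2 tcp [0.5833 0.2774 0.0139] head 29.9 F [ 0.2 -0.1 -0.8] gap 32.4
[[243.57398242 276.8821883 ]] 29.7191435148698
```

View pics/c9.png

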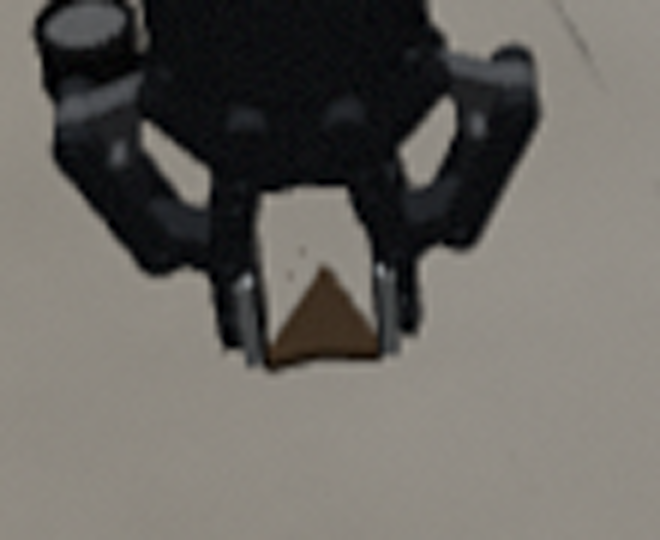

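The tooth is lifted and level, but it is held only at the root corners by the pads' near edges. I set it back, shift 5 mm towards the root and regrip.

drive_tool:
  motion:
    - [[18,0,0,0.15,0],[18,0,0,0.3,0],[18,0,0,0.38,0],[18,0,0,0.4,0],[18,0,0,0.4,0],[34,0,0,0.4,0],[38,0,0,0.4,0],[42,0,0,0.4,0],[42,0,0,0.4,0]]

```text
t: 26.15
tcp_pos: [0.583, 0.2773, 0.0011]
tool_rot: [0.501, 0.866, -0.0, -0.0]
force: [-0.7, -0.6, -0.2]
finger_gap: 0.491
gripper_force: 0.0
```

drive_tool:
  motion:
    - [[42,0.08,0,0,0],[42,0.17,0,0,0],[42,0.17,0,0,0],[42,0.17,0,0,0],[34,0.17,0,0,0],[28,0.17,0,0,0],[20,0.17,0,0,0],[20,0.17,0,0,0],[20,0.17,0,0,0],[20,0.17,0,0,0]]

```text
t: 27.15
tcp_pos: [0.5805, 0.2818, 0.0018]
tool_rot: [0.501, 0.865, 0.0, 0.0]
force: [-0.8, -0.3, 3.8]
finger_gap: 0.377
gripper_force: 29.7
```

drive_tool:
  motion:
    - [[20,0,0,-0.1,0],[20,0,0,-0.2,0],[20,0,0,-0.3,0],[20,0,0,-0.4,0],[20,0,0,-0.4,0]]

```text
t: 27.65
tcp_pos: [0.5809, 0.2818, 0.014]
tool_rot: [0.501, 0.866, 0.0, 0.0]
force: [0.5, -0.2, 0.4]
finger_gap: 0.378
gripper_force: 29.8
```

```bash
python3 - <<'E'
from h import *
s=manip.sense();print(proj('side',[s['tcp_pos']]),s['gripper_force'],s['tcp_pos'])
im=cv2.cvtColor(manip.snapshot('side'),cv2.COLOR_RGB2BGR)
cv2.imwrite('pics/c10.png',cv2.resize(im[220:310,190:300],None,fx=6,fy=6,interpolation=2))
h=cv2.cvtColor(im,cv2.COLOR_BGR2HSV); m=((h[...,0]>5)&(h[...,0]<20)&(h[...,1]>90)&(h[...,2]<110)).astype(np.uint8)
m[:262]=0;m[:,:230]=0;m[285:]=0;m[:,258:]=0
c=max(cv2.findContours(m,0,1)[0],key=cv2.contourArea); P=ray('side',c[:,0],.016)[:,:2]*1000
print(cv2.minEnclosingTriangle(P.astype(np.float32)[:,None])[1][:,0], cv2.minEnclosingTriangle(c)[1][:,0])
E
```

```text
[[243.61069205 278.98634848]] 29.779395389487036 [0.58087819 0.28179104 0.01398442]
[[562.87555 275.61755]
 [598.0364  294.59192]
 [596.8129  251.72903]] [[243.65854 264.12195]
 [231.47368 280.3684 ]
 [254.18182 278.85455]]
```

View pics/c10.png

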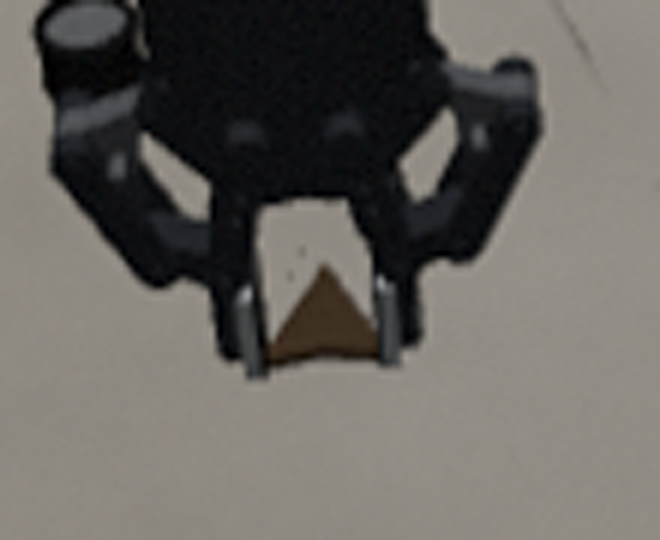

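The tooth is gripped firmly by the root. Its origin is 15.5 mm ahead of the TCP, at (+0.0077,-0.0134) in world axes. I keep the heading and lift.

drive_tool:
  motion:
    - [[20,0,0,-0.3,0],[20,0,0,-0.8,0],[20,0,0,-1.4,0],[20,0,0,-2,0],[20,0,0,-2.4,0],[20,0,0,-2.6,0],[20,0,0,-2.6,0]]

```text
t: 28.4
tcp_pos: [0.5812, 0.2819, 0.0929]
tool_rot: [0.501, 0.866, 0.001, 0.001]
force: [0.2, 0.2, -0.9]
finger_gap: 0.381
gripper_force: 29.8
```

```bash
python3 - <<'E'
from h import *
plan(.5393,-.2261,.092,30)
E
```

```text
shift [-13.99  -9.65   0.02] yaw -0.01 q6 after -53
shift [-13.99  -9.65   0.02] yaw 22.49 q6 after 127
t 28.4 tcp [0.5812 0.2819 0.0929] head 29.9 F [ 0.2  0.2 -0.9] gap 32.5
```

drive_tool:
  motion:
    - [[20,-0.4,-0.28,0,0],[20,-1.1,-0.76,0,0],[20,-2,-1.38,0,0],[20,-3,-2.07,0,0],[20,-4,-2.76,0,0],[20,-5,-3.45,0,0],[20,-6,-4.14,0,0],[20,-7,-4.83,0,0],[20,-8,-5.52,0,0],[20,-9,-6.21,0,0]]

```text
t: 29.4
tcp_pos: [0.5518, -0.0472, 0.0905]
tool_rot: [0.501, 0.865, -0.0, -0.001]
force: [0.2, -1.1, 0.2]
finger_gap: 0.378
gripper_force: 29.8
```

drive_tool:
  motion:
    - [[20,-1,-0.69,0,0],[20,-2,-1.38,0,0],[20,-3,-2.07,0,0],[20,-3.8,-2.62,0,0],[20,-4.4,-3.04,0,0],[20,-4.8,-3.31,0,0],[20,-4.99,-3.44,0,0],[20,-4.99,-3.44,0.4,0],[20,-4.99,-3.44,0.8,0],[20,-4.99,-3.44,1.2,0]]

```text
t: 30.4
tcp_pos: [0.538, -0.2248, 0.054]
tool_rot: [0.5, 0.866, 0.0, -0.001]
force: [-0.2, 0.3, -0.7]
finger_gap: 0.378
gripper_force: 29.8
```

```bash
python3 - <<'E'
from h import *
plan(.5393,-.2261,.0162,30)
im=cv2.cvtColor(manip.snapshot('side'),cv2.COLOR_RGB2BGR)
cv2.imwrite('pics/c11.png',cv2.resize(im[90:200,280:430],None,fx=4,fy=4,interpolation=2))
E
```

```text
shift [-0.06  0.02  1.26] yaw -0.0 q6 after -53
shift [-0.06  0.02  1.26] yaw 22.5 q6 after 127
t 30.4 tcp [ 0.538  -0.2248  0.054 ] head 30.0 F [-0.2  0.3 -0.7] gap 32.3
```

View pics/c11.png

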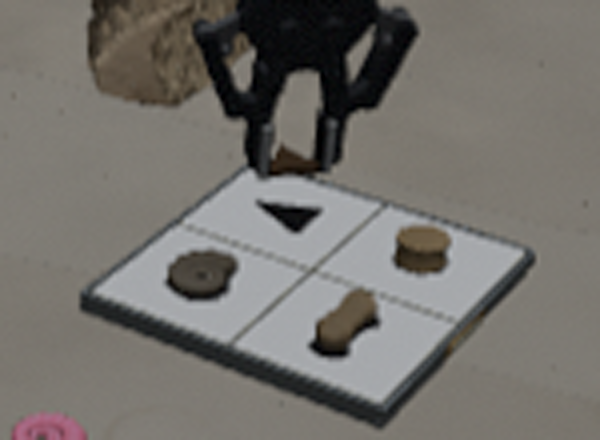

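The tooth is still held level above its pad. I lower it in two steps.

drive_tool:
  motion:
    - [[20,0,0,0.3,0],[20,0,0,0.6,0],[20,0,0,0.8,0],[20,0,0,0.9,0],[20,0,0,0.9,0],[20,0,0,0.9,0],[20,0,0,0.9,0]]

```text
t: 31.15
tcp_pos: [0.5389, -0.2266, 0.0289]
tool_rot: [0.501, 0.865, -0.0, 0.0]
force: [-0.5, -0.1, -0.5]
finger_gap: 0.378
gripper_force: 29.9
```

```bash
python3 - <<'E'
from h import *
plan(.5393,-.2261,.0162,30)
E
```

```text
shift [0.01 0.02 0.42] yaw -0.02 q6 after -53
shift [0.01 0.02 0.42] yaw 22.48 q6 after 127
t 31.15 tcp [ 0.5389 -0.2266  0.0289] head 29.9 F [-0.5 -0.1 -0.5] gap 32.2
```

drive_tool:
  motion:
    - [[20,0,0,0.12,0],[20,0,0,0.24,0],[20,0,0,0.32,0],[20,0,0,0.38,0],[20,0,0,0.42,0],[20,0,0,0.42,0],[20,0,0,0.42,0]]

```text
t: 31.85
tcp_pos: [0.5387, -0.2265, 0.0159]
tool_rot: [0.501, 0.866, -0.0, 0.0]
force: [-0.6, 0.2, -0.3]
finger_gap: 0.382
gripper_force: 29.9
```

drive_tool:
  motion:
    - [[33,0,0,0,0],[36,0,0,0,0],[42,0,0,0,0],[48,0,0,0,0],[55,0,0,0,0],[55,0,0,-0.3,0],[55,0,0,-0.9,0],[55,0,0,-1.9,0],[55,0,0,-3,0],[55,0,0,-4,0]]

```text
t: 32.85
tcp_pos: [0.5386, -0.2264, 0.1379]
tool_rot: [0.501, 0.866, -0.0, 0.0]
force: [0.2, 0.1, 0.4]
finger_gap: 0.646
gripper_force: 0.0
```

drive_tool:
  motion:
    - [[55,1,0.7,-1,0],[55,2,1.4,-1.5,0],[55,3.4,2.3,-1.5,0],[55,4.8,3.3,-1.5,0],[55,6.2,4.3,-1.5,0],[55,7.2,5,-1.5,0],[55,7.2,5,-1.5,0],[55,7.2,5,-1.5,0]]

```text
t: 33.65
tcp_pos: [0.5609, 0.0365, 0.1815]
tool_rot: [0.5, 0.866, -0.0, 0.0]
force: [0.5, -0.4, -0.4]
finger_gap: 0.638
gripper_force: 0.0
```

```bash
python3 - <<'E'
from h import *
ims=[cv2.cvtColor(manip.snapshot(n),cv2.COLOR_RGB2BGR) for n in('top','side')]
cv2.imwrite('pics/c12.png',np.hstack([cv2.resize(ims[0][180:310,300:430],(390,390),interpolation=2),cv2.resize(ims[1][90:220,290:420],(390,390),interpolation=2)]))
pads=dict(am=(.5693,-.1425,.021),ve=(.4495,-.219,.024),bo=(.4713,-.122,.024),to=(.547,-.2395,.018))
im=ims[0]; h=cv2.cvtColor(im,cv2.COLOR_BGR2HSV); m=((h[...,2]<150)).astype(np.uint8)
for k,p in pads.items():
    u,v=proj('top',[p])[0].astype(int)
    for b in blobs('top',im,m,(u-15,v-14,u+16,v+15),p[2],60): print(k,p[:2],b)
E
```

```text
am (0.5693, -0.1425) {'px': (np.float64(351.2), np.float64(220.5)), 'c': array([ 0.5678, -0.142 ]), 'ax': np.float64(82.1), 'rect': array([ 568. , -141.4,   41.2,   33.7,   90. ])}
bo (0.4713, -0.122) {'px': (np.float64(343.5), np.float64(258.2)), 'c': array([ 0.4709, -0.1198]), 'ax': np.float64(76.1), 'rect': array([ 470.2, -119.8,   50.8,   19.2,   75.9])}
to (0.547, -0.2395) {'px': (np.float64(388.2), np.float64(230.9)), 'c': array([ 0.5414, -0.2369]), 'ax': np.float64(-135.8), 'rect': array([ 540.2, -238.3,   36.3,   35.8,   19.9])}
```

View pics/c12.png

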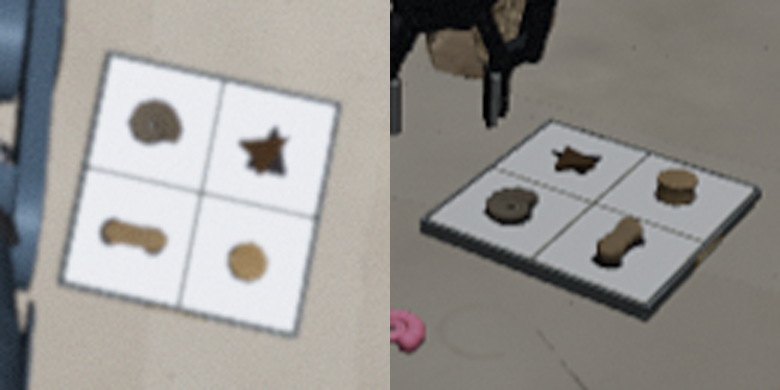

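All four fossils lie on their own silhouettes: ammonite (155,122), tooth (263,152) crossed over its triangle but centred, bone (134,236) and vertebra (247,262). The arm is clear, so I hand the job in.

```bash
python3 -c "
from station import manip
print(manip.sign_off())"
```

```text
the job is handed in; nothing more can be done
None
```

I handed the job in at about 34 s of the 106 s: by the last pictures, all four fossils lie flat and centred on their own pads, with the toe bone along its silhouette and the loupe and eraser untouched, but no verdict came back.

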